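Find the guide that grips the feeler gauge with the right drag

TASK

One of the four slotted guides in the white guide block still grips a feeler blade with a light, steady drag; one is worn loose and two are clogged. Take the blue feeler gauge out of its rest and try its blade gently from above in the guides, never pressing so hard that the red band on its sprung neck is nearly covered, until you feel which one is right; leave the gauge standing upright by itself in that guide, let go, with about half of its blade in. Leave everything else where it is.

Things in the scene. Friction and masses are not known exactly. Their poses are not given: they have to be found in the camera images.
- gauge_grip (a point): Feeler gauge: centre of its upright blue handle (26 mm along x, 18 mm along y, 56 mm tall; grip it across y). Below it 12 mm of red neck, then a dark steel shoulder 34 x 22 x 5 mm whose underside is 45 mm below this point, then the blade. About 85 g. At the start it hangs by its shoulder in the slot of its rest. Either way round is the same.
- gauge_tip (a point): Centre of the lower end of the gauge's flat steel blade, 105 mm below the handle's centre; axes as the handle's. The blade is 18 mm wide (x), 4 mm thick (y) and 60 mm long below the shoulder.
- gauge_blade (a joint): Sprung neck of the gauge: how far (m) the handle is pushed down over the red neck. 0 = 12 mm of red showing. It stays 0 up to a push of about 4 N, then gives 1 mm for each further 1 N (14 N at 0.010 m; end stop at 0.012 m).
- rest: Aluminium rest of the gauge, fixed, 60 mm (x) by 56 mm (y) on a dark foot 80 x 70 mm, top 70 mm above the table; origin under its centre. Its slot, 24 mm (x) by 8 mm, is at the centre of the top.
- block: White guide block, fixed, 76 mm (x) by 216 mm (y), flat top 70 mm above the table; origin under its centre. Four slotted guides in a row along y, 50 mm apart, each a slot 24 mm long (x), 8 mm wide (y), between two blue lines, a black dust lip (no resistance) hiding its inside. They look alike; which is which changes every time.
- guide1 (a point): Centre of the mouth of guide 1, level with the block's top; axes as the block's (slot along x, z up). The good guide (any of the four) has sprung liners that grip the blade from about 10 mm depth on: 3 to 8 N to start it into them, then a steady 2 to 6 N to slide; it holds the gauge up when let go at 22 to 48 mm depth.
- guide2 (a point): Centre of the mouth of guide 2, level with the block's top; axes as the block's (slot along x, z up). The worn guide (any of the four) has no drag: let go, the gauge falls until its shoulder lies on the block.
- guide3 (a point): Centre of the mouth of guide 3, level with the block's top; axes as the block's (slot along x, z up). The two clogged guides (any of the four) stop the blade dead, one about 9 mm and one about 15 mm below the mouth.
- guide4 (a point): Centre of the mouth of guide 4, level with the block's top; axes as the block's (slot along x, z up). The blade can go down at most 60 mm (shoulder on the block).
- amber_jar: Bystander, loose: small amber glass jar, white lid, 52 mm across, 75 mm tall.
- sample_bottle: Bystander, loose: amber glass bottle, blue cap, 60 mm across, 130 mm tall.
- beaker: Bystander, loose: small glass cup, 66 mm across, 85 mm tall.
- vessel_ring: Bystander, loose: flat black plastic ring, 90 mm across, 12 mm high.
- screwdriver: Bystander, loose: screwdriver with an orange handle, lying.
- paddle: Bystander, loose: steel stirring paddle, a 10 mm rod 200 mm long with a 60 mm blade, lying.
Things that resemble listed ones, but are neither listed nor needed, are in the scene too. What is shaped like the rest but yellow is not meant.

How it is judged:
On the way:
1. the gauge is out of its rest, its blade clear above it (z of gauge_tip in the frame of rest above 0.072 m), for 0.1 s.
At the end, for the whole second after the job is handed in: The gauge stands by itself, let go and at rest, within 0.2 rad of upright, with its blade tip 22 to 48 mm below the mouth of one of the guides (only the good guide can hold it so) and inside that slot (((z of gauge_tip in the frame of guide1 between -0.048 and -0.022 m and x of gauge_tip in the frame of guide1 between -0.008 and 0.008 m and y of gauge_tip in the frame of guide1 between -0.006 and 0.006 m) or (z of gauge_tip in the frame of guide2 between -0.048 and -0.022 m and x of gauge_tip in the frame of guide2 between -0.008 and 0.008 m and y of gauge_tip in the frame of guide2 between -0.006 and 0.006 m) or (z of gauge_tip in the frame of guide3 between -0.048 and -0.022 m and x of gauge_tip in the frame of guide3 between -0.008 and 0.008 m and y of gauge_tip in the frame of guide3 between -0.006 and 0.006 m) or (z of gauge_tip in the frame of guide4 between -0.048 and -0.022 m and x of gauge_tip in the frame of guide4 between -0.008 and 0.008 m and y of gauge_tip in the frame of guide4 between -0.006 and 0.006 m)) and angle between gauge_grip's own z axis and vertical below 0.2 rad and contact force between the fingers and gauge below 0.1 N and linear speed of gauge below 0.02 m/s); the robot touches nothing.
It fails at once if the gauge's sprung neck is pushed in more than 10 mm (a push of about 14 N), nearly covering the red band (value of joint gauge_blade above 0.01 m).
It fails at once if a bystander is moved more than 25 mm (distance of any of amber_jar, sample_bottle, beaker, vessel_ring, screwdriver, paddle from where it was at the start of the episode above 0.025 m).
It also fails if it takes over 54 s, if anything falls off the work surface, if the arm or the gripper's body presses on something with over 40 N, if the wrist force passes 120 N, or if a joint passes its speed limit or range.

ROBOT

A 7-joint arm with a two-finger parallel gripper is mounted at the origin on the work surface. World frame = base frame: x ahead of the robot, y to its left, z up, the work surface at z = 0. Lengths are in m, angles in rad, forces in N, time in s.
With the tool pointing down it reaches from about 0.35 to 0.9 m from the base axis. Payload 8.1 kg.
Tool frame: the origin (TCP) lies midway between the tips of the shut fingers; the grasp point (between the pads) lies arm.hold_point_z behind it (arm.hold_point_z is the distance from the TCP to the grasp point, in m); z points along the fingers, x is the direction in which the jaws open and shut, and the axes are right-handed (so a half turn about z gives the same grasp; the last joint's range is limited). The gripper opens to 92 mm and grips with 3 to 60 N. Pads are 19 mm wide; open, the fingers measure 130 mm over their backs; the gripper's body (75 mm by 190 mm) begins 47 mm behind the grasp point.
Start: joints at [1.081, 0.434, 0.025, 1.573, -0.012, 1.134, -0.075], TCP at [0.236, -0.579, 0.227] pointing down, gripper open.
Joint ranges: [-2.62, 2.62], [-0.44, 2.09], [-1.27, 1.32], [0.08, 2.57], [-1.32, 4.46], [0.12, 2], [-2.74, 2.74]. Speed limits (rad/s): [2.22, 2.22, 3.01, 3.01, 3.14, 3.14, 3.14].

INTERFACE

Orientations are given as a rotation vector (axis times angle).
In Python, from cell import arm gives the robot as it stands.
- The arm moves only by the shell command python3 -m pendant 'ROWS' [FORCE]. ROWS is JSON, a list of rows, each an object with "dp": the shift along the tool's x, y, z in m, a list of three; "rotation": the turn, a rotation vector about the tool's x, y, z in rad, a list of three; "fingers": the closure, from -1 (fully open) to 1 (shut). In form: [{"dp": [x, y, z], "rotation": [rx, ry, rz], "fingers": fingers}, ...]. A call has 1 to 20 rows; each row is the pose to reach, as a shift and turn from the pose measured when the call began, along the tool's axes at that moment; what a row does not reach only later rows make up. A row lasts 1/8 s, in which the tool goes at most 62.5 mm and 10.7 degrees, less where a joint would pass 70% of its speed; a pose out of reach is approached as far as the arm can. A call with a gripper value outside its range is refused whole. The fingers move at their own pace and stop on an object; FORCE is the grip in N (left out, the last holds). Time passes only in rows, so rows that repeat a pose let the fingers close. It gives the time, the measured TCP pose, the force and the opening at its end, in the units of the state.
- arm.observe(): the state, without advancing time (a new reading comes with each control period).
- arm.get_image(name): name is "side" or "top"; returns the picture (420x560x3 uint8, blue, green, red); there is no depth.
- arm.camera_params(name): a dict with "camera_matrix" (3x3 intrinsics, pixels), "rvec" (rotation vector, rad) and "tvec" (3), from world to camera coordinates, as OpenCV has them. Camera axes: x right, y down, z forward; pixel columns grow to the right and rows downward; lengths in m; the calibration is good to about 2 mm. A picture is of the moment at which its call begins. camera_params takes no time and is no camera call.
- arm.sign_off(): hands the job in, once; it reports no verdict.
The state is a dict: "clock": time; "joints": joint angles; "dq": joint speeds; "joint_efforts": joint torques, N m; "position": TCP position; "ee_rot": TCP orientation; "force": force on the tool from outside, world axes, zero at the start; "ft_torque": the same for the moment, N m; "width": opening from 0.0 (shut) to 1.0 (fully open).
Only numpy, scipy, OpenCV 4.12 (cv2) and the standard library are available. Lean on these libraries where they do the work, as an engineer would, in place of code of your own. Each camera call takes 0.05 s, during which the arm holds its last target.

## Working session

There is one attempt and no reset: what is moved stays moved. The work goes in short steps, Python scripts to look and compute and a shell command to move; the robot and the scene stay as the last step left them, time stands still between calls to the robot, and variables do not carry over. Pictures are saved under pics/ and viewed, and the job is handed in when it is done.

```bash
mkdir -p pics; ls; python3 - <<'E'
from cell import arm
import cv2
print(arm.observe()); print(arm.hold_point_z)
for n in ("side","top"):
    cv2.imwrite(f"pics/{n}0.png",arm.get_image(n)); print(n,arm.camera_params(n))
E
```

```text
pics
{'clock': 0.0, 'joints': array([ 1.08137012,  0.43522451,  0.02497971,  1.5740768 , -0.01159352,
        1.13398103, -0.0750836 ]), 'dq': array([ 0.00024032,  0.00117194, -0.00046361,  0.00209557, -0.00073734,
        0.00024531,  0.00196067]), 'joint_efforts': array([-1.19675979e-04, -6.67857742e+01,  9.85009633e-01, -3.14470267e+01,
       -6.05486124e-02,  4.29307984e-02,  2.28615331e-04]), 'position': array([ 0.23553755, -0.57838433,  0.22595194]), 'ee_rot': array([-2.60634308e+00,  1.75270188e+00,  2.13456906e-03]), 'force': array([-0.69563054, -0.01543331,  0.0254719 ]), 'ft_torque': array([ 0.03899675, -0.03830479,  0.04594991]), 'width': 1.0012524891566432}
0.0188
side {'camera_matrix': array([[384.41098108,   0.        , 283.36504475],
       [  0.        , 384.41098108, 210.16875607],
       [  0.        ,   0.        ,   1.        ]]), 'rvec': array([ 0.77934689, -2.62841441,  1.01286938]), 'tvec': array([0.48861846, 0.25636426, 0.7573698 ])}
top {'camera_matrix': array([[392.69949824,   0.        , 283.79311558],
       [  0.        , 392.69949824, 217.07943968],
       [  0.        ,   0.        ,   1.        ]]), 'rvec': array([ 2.17781159, -2.1181507 ,  0.16317995]), 'tvec': array([0.00326465, 0.54208555, 0.89236496])}
```

View pics/side0.png

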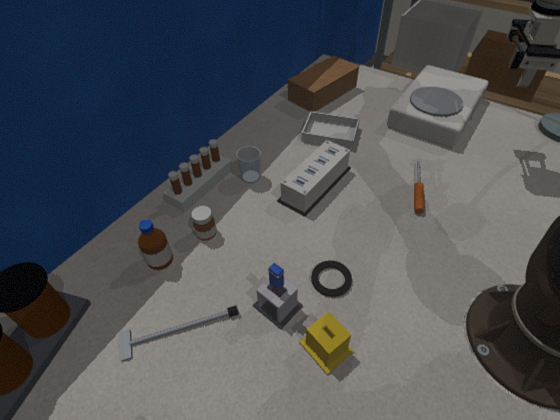

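View pics/top0.png

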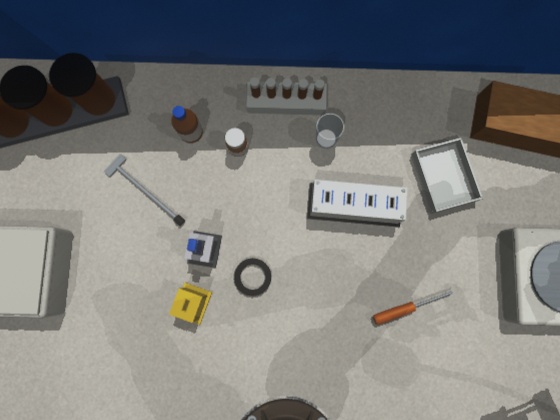

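The blue gauge stands in the aluminium rest at top (198,247) / side (277,295). The yellow look-alike at top (190,303) is ruled out by its colour. The white block is at top (358,201) / side (316,175). Next I'll enlarge these to confirm.

```bash
cat > h.py <<'E'
import numpy as np, cv2
from cell import arm
from scipy.spatial.transform import Rotation as Rn
def cam(n):
    p=arm.camera_params(n); return p["camera_matrix"],cv2.Rodrigues(p["rvec"])[0],np.array(p["tvec"]).ravel()
def ray(n,uv):
    K,R,t=cam(n); d=R.T@np.linalg.inv(K)@np.array([uv[0],uv[1],1.]); return -R.T@t,d
def onplane(n,uv,z):
    c,d=ray(n,uv); return c+d*(z-c[2])/d[2]
def proj(n,X):
    K,R,t=cam(n); q=K@(R@np.asarray(X,float)+t); return q[:2]/q[2]
def tri(a,b):
    (c1,d1),(c2,d2)=ray("side",a),ray("top",b)
    s=np.linalg.lstsq(np.c_[d1,-d2],c2-c1,rcond=None)[0]; p,q=c1+s[0]*d1,c2+s[1]*d2
    return (p+q)/2,np.linalg.norm(p-q)
def crop(src,dst,x0,y0,w,h,k):
    im=cv2.imread(src)[y0:y0+h,x0:x0+w]; cv2.imwrite(dst,cv2.resize(im,None,fx=k,fy=k,interpolation=cv2.INTER_CUBIC))
E
python3 - <<'E'
from h import *
crop("pics/top0.png","pics/c1.png",170,215,70,60,8)
crop("pics/top0.png","pics/c2.png",300,170,115,65,6)
crop("pics/side0.png","pics/c3.png",240,255,80,75,7)
crop("pics/side0.png","pics/c4.png",270,135,90,80,7)
for n in("top","side"):
    im=cv2.imread(f"pics/{n}0.png"); hsv=cv2.cvtColor(im,cv2.COLOR_BGR2HSV)
    m=cv2.inRange(hsv,(105,110,90),(130,255,255)); m[:70 if n=="top" else 0]=0
    if n=="side": m[:,:262]=0
    N,_,st,ce=cv2.connectedComponentsWithStats(m)
    for i in range(1,N):
        if st[i,4]>4: print(n,st[i],ce[i].round(1))
E
```

```text
top [172 106  13  12 116] [178.1 111.4]
top [332 191   1   9   9] [332. 195.]
top [344 193   1   9   9] [344. 197.]
top [375 195   1  11  11] [375. 200.]
top [387 197   1  11  11] [387. 202.]
top [187 239  10  13  94] [191.8 244.6]
side [269 263  14  12  92] [275.6 268.8]
```

```bash
python3 - <<'E'
import cv2,numpy as np
a=[cv2.imread(f"pics/c{i}.png") for i in(1,3)]
b=[cv2.imread(f"pics/c{i}.png") for i in(2,4)]
for n,l in(("A",a),("B",b)):
    H=560
    l=[cv2.resize(x,(390,int(x.shape[0]*390/x.shape[1]))) for x in l]; H=max(x.shape[0] for x in l)
    cv2.imwrite(f"pics/{n}.png",np.hstack([cv2.copyMakeBorder(x,0,H-x.shape[0],0,5,0) for x in l]))
E
```

```text
(no output)
```

View pics/A.png

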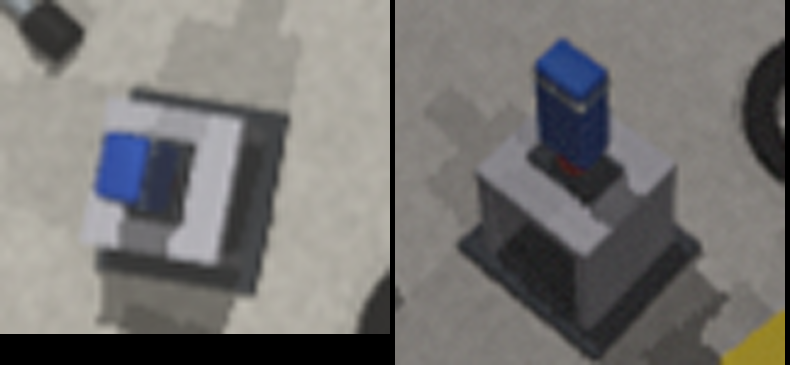

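View pics/c2.png

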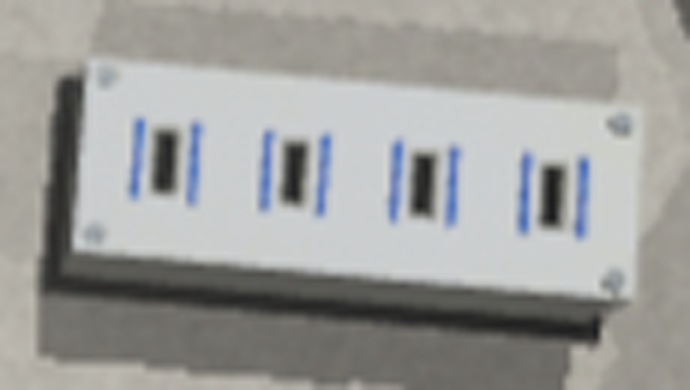

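View pics/c4.png

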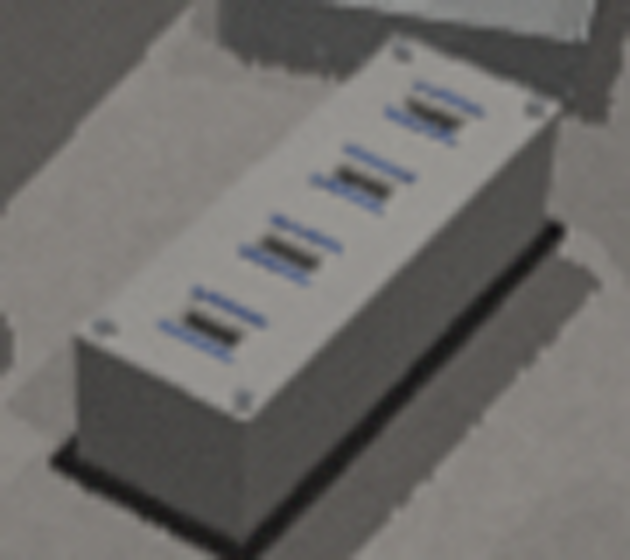

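The gauge sits in the grey aluminium rest, and the block top shows four slots between blue lines. I'll measure both in each view.

```bash
python3 - <<'E'
from h import *
for n,(x0,y0,w,h) in (("top",(308,178,98,42)),("side",(280,140,72,50))):
    g=cv2.cvtColor(cv2.imread(f"pics/{n}0.png"),cv2.COLOR_BGR2HSV)
    im=cv2.imread(f"pics/{n}0.png")
    # dark and in front of white top: high-res upsample + threshold on max channel
    c=cv2.resize(im[y0:y0+h,x0:x0+w],None,fx=6,fy=6,interpolation=cv2.INTER_CUBIC)
    v=c.max(axis=2); m=(v<(110 if n=="top" else 95)).astype(np.uint8)
    N,_,st,ce=cv2.connectedComponentsWithStats(m)
    P=[]
    for i in range(1,N):
        if 150<st[i,4]<3000:
            uv=(ce[i]+.5)/6-.5+[x0,y0]; X=onplane(n,uv,.07); P.append(X); print(n,st[i],uv.round(1),X.round(4))
    if len(P)>1: print([np.linalg.norm(P[i+1]-P[i]).round(4) for i in range(len(P)-1)])
# handle top centroid by hand-ish mask: bright blue top face
for n in("top","side"):
    im=cv2.imread(f"pics/{n}0.png"); x0,y0=(180,230) if n=="top" else (262,255)
    c=cv2.resize(im[y0:y0+40,x0:x0+40],None,fx=8,fy=8,interpolation=cv2.INTER_CUBIC)
    b=c.astype(int); m=((b[...,0]-b[...,2]>70)&(b[...,0]>(150 if n=="top" else 125))).astype(np.uint8)
    N,_,st,ce=cv2.connectedComponentsWithStats(m)
    i=1+st[1:,4].argmax(); uv=(ce[i]+.5)/8-.5+[x0,y0]
    r=cv2.minAreaRect(np.argwhere(_==i)[:,::-1].astype(np.float32))
    print(n,uv,st[i],onplane(n,uv,.143),r)
    q=(cv2.boxPoints(r)+.5)/8-.5+[x0,y0]; print(np.array([onplane(n,p,.143) for p in q]).round(4))
E
```

```text
top [ 106   84   23   60 1155] [327.1 196.5] [ 0.5883 -0.0804  0.07  ]
top [ 235   96   23   59 1085] [348.6 198.3] [ 0.5855 -0.1302  0.07  ]
top [ 364  107   22   60 1137] [370.  200.3] [ 0.5821 -0.1799  0.07  ]
top [ 493  119   22   59 1070] [391.5 202.2] [ 0.5792 -0.2297  0.07  ]
[np.float64(0.0499), np.float64(0.0498), np.float64(0.0499)]
side [291  57  42  24 468] [331.4 151.2] [ 0.5754 -0.2264  0.07  ]
side [229 114  44  26 479] [321.4 160.7] [ 0.5788 -0.1769  0.07  ]
side [165 174  47  27 542] [310.9 170.8] [ 0.5821 -0.1275  0.07  ]
side [ 99 237  46  30 632] [299.8 181.6] [ 0.5849 -0.0774  0.07  ]
side [   4  261   78   39 1654] [284.8 187.2] [ 0.6056 -0.04    0.07  ]
[np.float64(0.0496), np.float64(0.0496), np.float64(0.0502), np.float64(0.0427)]
top [191.42136748 244.21454093] [  61   72   68   92 4618] [0.46403749 0.2094045  0.143     ] ((94.19230651855469, 117.03846740722656), (57.26591491699219, 87.0755615234375), 11.309932708740234)
[[0.4542 0.2185 0.143 ]
 [0.4765 0.2154 0.143 ]
 [0.474  0.2007 0.143 ]
 [0.4517 0.2037 0.143 ]]
side [275.2785866  268.56157509] [  63   77   94   73 3649] [0.46146416 0.21139489 0.143     ] ((109.30256652832031, 110.2671127319336), (87.864990234375, 48.320499420166016), 36.46923828125)
[[0.4725 0.2158 0.143 ]
 [0.473  0.2033 0.143 ]
 [0.4512 0.2064 0.143 ]
 [0.4509 0.2187 0.143 ]]
```

Both views agree on the 50 mm pitch, on yaw (block −0.062, handle −0.135) and on the handle-to-slot offset to about 1 mm. There is a constant offset of about 3 mm between the cameras. I'll plan the approach.

```bash
cat >> h.py <<'E'
def plan(p,yaw,label=""):
    """shift+turn in current tool axes to put TCP at p, tool z down, tool x along +-(yaw's y axis)"""
    s=arm.observe(); R0=Rn.from_rotvec(s["ee_rot"]).as_matrix()
    best=None
    for sg in(1,-1):
        x=sg*np.array([-np.sin(yaw),np.cos(yaw),0]); z=np.array([0,0,-1.]); Rt=np.c_[x,np.cross(z,x),z]
        rv=Rn.from_matrix(R0.T@Rt).as_rotvec()
        print(label,"dp",(R0.T@(np.asarray(p)-s["position"])).round(4),"rot",rv.round(4),"deg",np.degrees(np.linalg.norm(rv)).round(1))
E
python3 - <<'E'
from h import *
print(Rn.from_rotvec(arm.observe()["ee_rot"]).as_matrix().round(3))
plan((.40,-.15,.27),-.135,"via"); plan((.4627,.2104,.20),-.135,"above")
E
```

```text
[[ 0.377 -0.926 -0.001]
 [-0.926 -0.377  0.001]
 [-0.001  0.    -1.   ]]
via dp [-0.3348 -0.3139 -0.0435] rot [-1.8000e-03  7.0000e-04 -2.6199e+00] deg 150.1
via dp [-0.3348 -0.3139 -0.0435] rot [5.000e-04 1.300e-03 5.217e-01] deg 29.9
above dp [-0.6449 -0.5079  0.0269] rot [-1.8000e-03  7.0000e-04 -2.6199e+00] deg 150.1
above dp [-0.6449 -0.5079  0.0269] rot [5.000e-04 1.300e-03 5.217e-01] deg 29.9
```

```bash
python3 -m pendant '[{"dp":[-0.05,-0.04,-0.04],"rotation":[0,0,0.08],"fingers":-1},{"dp":[-0.09,-0.08,-0.043],"rotation":[0,0,0.15],"fingers":-1},{"dp":[-0.13,-0.12,-0.043],"rotation":[0,0,0.22],"fingers":-1},{"dp":[-0.17,-0.16,-0.043],"rotation":[0,0,0.3],"fingers":-1},{"dp":[-0.21,-0.2,-0.043],"rotation":[0,0,0.38],"fingers":-1},{"dp":[-0.25,-0.24,-0.043],"rotation":[0,0,0.45],"fingers":-1},{"dp":[-0.29,-0.28,-0.043],"rotation":[0,0,0.52],"fingers":-1},{"dp":[-0.335,-0.314,-0.043],"rotation":[0,0,0.522],"fingers":-1},{"dp":[-0.335,-0.314,-0.043],"rotation":[0,0,0.522],"fingers":-1}]'; python3 -c "
from h import *
plan((.4627,.2104,.20),-.135,'above')"
```

```text
clock: 1.23
position: [0.4009, -0.1456, 0.2694]
ee_rot: [-2.074, 2.358, 0.003]
force: [0.3, -0.9, 0.1]
width: 1.001
above dp [-0.3608 -0.016   0.0702] rot [-3.5000e-03  1.3000e-03 -3.1343e+00] deg 179.6
above dp [-0.3608 -0.016   0.0702] rot [0.0008 0.0023 0.0073] deg 0.4
```

```bash
python3 -m pendant '[{"dp":[-0.06,-0.003,0],"rotation":[0,0,0.007],"fingers":-1},{"dp":[-0.12,-0.006,0],"rotation":[0,0,0.007],"fingers":-1},{"dp":[-0.18,-0.009,0.01],"rotation":[0,0,0.007],"fingers":-1},{"dp":[-0.24,-0.011,0.02],"rotation":[0,0,0.007],"fingers":-1},{"dp":[-0.29,-0.013,0.04],"rotation":[0,0,0.007],"fingers":-1},{"dp":[-0.33,-0.015,0.06],"rotation":[0,0,0.007],"fingers":-1},{"dp":[-0.361,-0.016,0.07],"rotation":[0,0,0.007],"fingers":-1},{"dp":[-0.361,-0.016,0.07],"rotation":[0,0,0.007],"fingers":-1},{"dp":[-0.361,-0.016,0.07],"rotation":[0,0,0.007],"fingers":-1}]'; python3 -c "
from h import *
plan((.4627,.2104,.098),-.135,'grasp')
for n in('side','top'):
    cv2.imwrite('pics/%s1.png'%n,arm.get_image(n))
crop('pics/side1.png','pics/d1.png',215,180,130,150,4)
crop('pics/top1.png','pics/d2.png',140,190,120,120,5)"
```

```text
clock: 2.35
position: [0.4629, 0.2092, 0.2]
ee_rot: [-2.066, 2.367, 0.003]
force: [0.1, 0.3, -0.8]
width: 1.001
grasp dp [-0.0011  0.0003  0.102 ] rot [ 1.8000e-03 -1.9000e-03  3.1409e+00] deg 180.0
grasp dp [-0.0011  0.0003  0.102 ] rot [ 0.0012  0.0011 -0.0007] deg 0.1
```

View pics/d1.png

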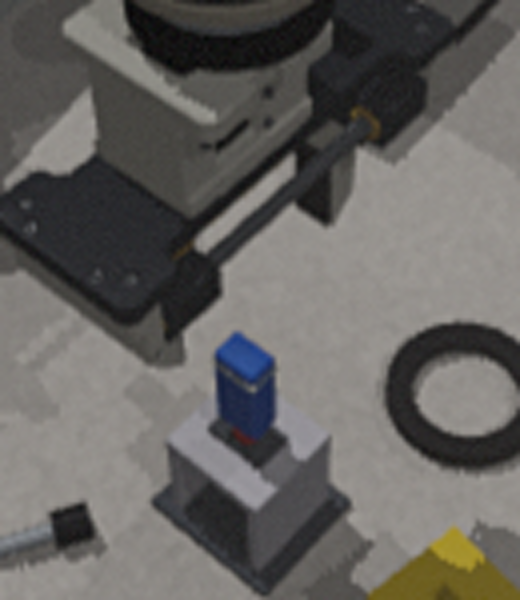

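View pics/d2.png

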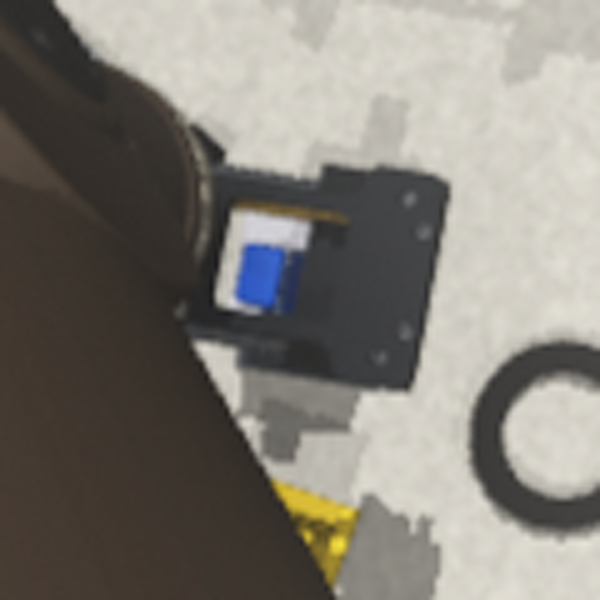

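The gripper straddles the handle and the path down is clear. Descending.

```bash
python3 -m pendant '[{"dp":[-0.001,0,0.03],"rotation":[0,0,0],"fingers":-1},{"dp":[-0.001,0,0.055],"rotation":[0,0,0],"fingers":-1},{"dp":[-0.001,0,0.08],"rotation":[0,0,0],"fingers":-1},{"dp":[-0.001,0,0.101],"rotation":[0,0,0],"fingers":-1},{"dp":[-0.001,0,0.101],"rotation":[0,0,0],"fingers":-1},{"dp":[-0.001,0,0.101],"rotation":[0,0,0],"fingers":-0.3},{"dp":[-0.001,0,0.101],"rotation":[0,0,0],"fingers":-0.3}]'; python3 -c "
from h import *
for n in('side','top'):
    cv2.imwrite('pics/%s2.png'%n,arm.get_image(n))
crop('pics/side2.png','pics/e1.png',215,200,130,140,4)
crop('pics/top2.png','pics/e2.png',140,190,120,120,5)"
```

```text
clock: 3.32
position: [0.464, 0.2102, 0.1006]
ee_rot: [-2.062, 2.366, 0.001]
force: [-0.3, 0.7, 0.9]
width: 0.834
```

View pics/e1.png

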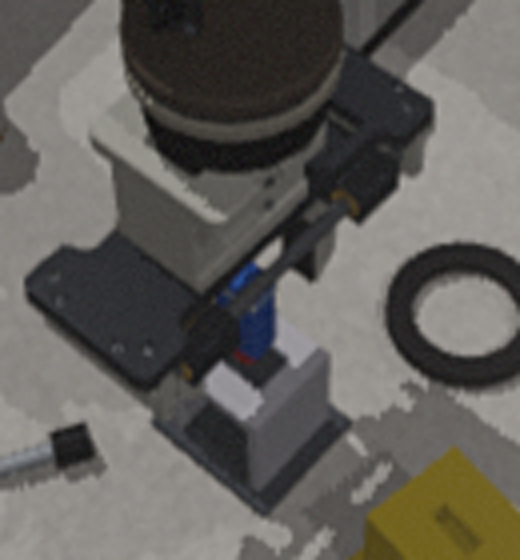

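View pics/e2.png

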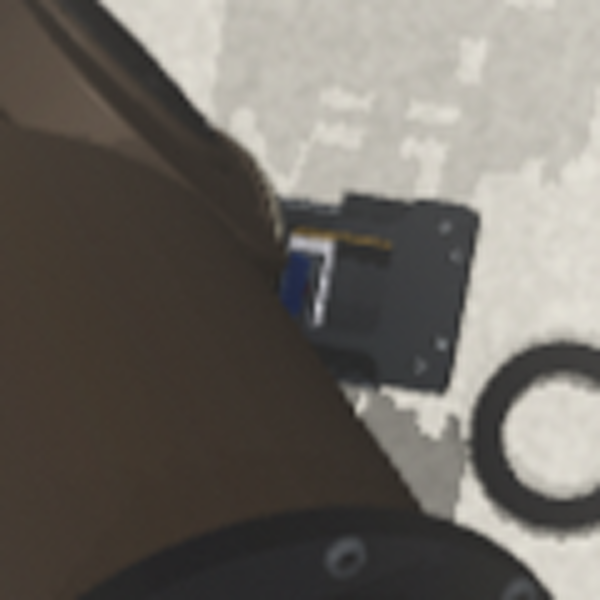

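The handle is between the fingers, well clear of the rest. Closing.

```bash
python3 -m pendant '[{"dp":[0,0,0],"rotation":[0,0,0],"fingers":1},{"dp":[0,0,0],"rotation":[0,0,0],"fingers":1},{"dp":[0,0,0],"rotation":[0,0,0],"fingers":1},{"dp":[0,0,0],"rotation":[0,0,0],"fingers":1},{"dp":[0,0,0],"rotation":[0,0,0],"fingers":1},{"dp":[0,0,0],"rotation":[0,0,0],"fingers":1},{"dp":[0,0,0],"rotation":[0,0,0],"fingers":1},{"dp":[0,0,0],"rotation":[0,0,0],"fingers":1}]' 40
```

```text
clock: 4.42
position: [0.4637, 0.2102, 0.1002]
ee_rot: [-2.063, 2.367, 0.001]
force: [0.1, 0.4, -1.6]
width: 0.194
```

```bash
python3 -m pendant '[{"dp":[0,0,-0.015],"rotation":[0,0,0],"fingers":1},{"dp":[0,0,-0.035],"rotation":[0,0,0],"fingers":1},{"dp":[0,0,-0.07],"rotation":[0,0,0],"fingers":1},{"dp":[0,0,-0.11],"rotation":[0,0,0],"fingers":1},{"dp":[0,0,-0.12],"rotation":[0,0,0],"fingers":1},{"dp":[0,0,-0.12],"rotation":[0,0,0],"fingers":1},{"dp":[0,0,-0.12],"rotation":[0,0,0],"fingers":1}]'; python3 -c "
from h import *
plan((.5869,-.0789,.22),-.062,'g1')
plan((.5805,-.1784,.22),-.062,'g3')
print(arm.observe()['joints'])
for n in('side','top'):
    cv2.imwrite('pics/%s3.png'%n,arm.get_image(n))
crop('pics/side3.png','pics/f1.png',205,150,140,140,4)"
```

```text
clock: 5.3
position: [0.4629, 0.2095, 0.2192]
ee_rot: [-2.064, 2.368, 0.002]
force: [0.5, 0.0, -1.1]
width: 0.193
g1 dp [ 0.2688 -0.1622 -0.0012] rot [ 1.7000e-03 -1.0000e-03  3.0666e+00] deg 175.7
g1 dp [ 0.2688 -0.1622 -0.0012] rot [ 0.0007  0.0011 -0.075 ] deg 4.3
g3 dp [ 0.3682 -0.1695 -0.0013] rot [ 1.7000e-03 -1.0000e-03  3.0666e+00] deg 175.7
g3 dp [ 0.3682 -0.1695 -0.0013] rot [ 0.0007  0.0011 -0.075 ] deg 4.3
[-0.13522044  0.29950123 -0.49446066  1.83229111  0.16070923  1.04929484
 -2.39926146]
```

View pics/f1.png

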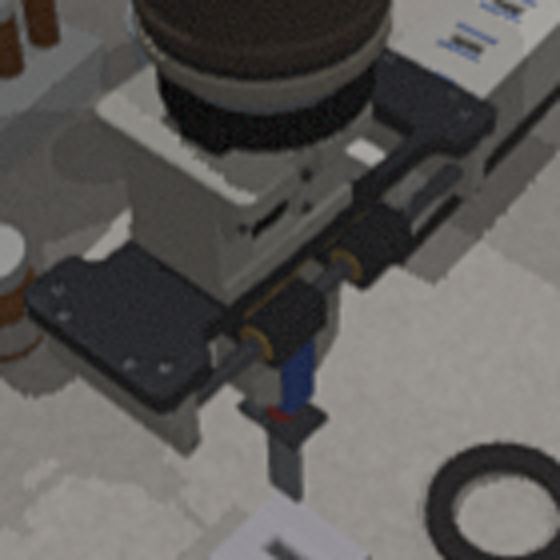

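The gauge is out and hanging straight, with the blade clear. Moving above the nearest slot, which I'll call guide A at top (327,196).

```bash
python3 -m pendant '[{"dp":[0.04,-0.024,0],"rotation":[0,0,-0.02],"fingers":1},{"dp":[0.08,-0.048,0],"rotation":[0,0,-0.04],"fingers":1},{"dp":[0.12,-0.073,0],"rotation":[0,0,-0.06],"fingers":1},{"dp":[0.16,-0.097,0],"rotation":[0,0,-0.075],"fingers":1},{"dp":[0.2,-0.12,0],"rotation":[0,0,-0.075],"fingers":1},{"dp":[0.24,-0.145,0],"rotation":[0,0,-0.075],"fingers":1},{"dp":[0.26,-0.157,0],"rotation":[0,0,-0.075],"fingers":1},{"dp":[0.269,-0.163,0],"rotation":[0,0,-0.075],"fingers":1},{"dp":[0.269,-0.163,0],"rotation":[0,0,-0.075],"fingers":1},{"dp":[0.269,-0.163,0],"rotation":[0,0,-0.075],"fingers":1}]'; python3 -c "
from h import *
plan((.5875,-.0791,.175),-.062,'g1')"
```

```text
clock: 6.65
position: [0.5874, -0.0771, 0.2187]
ee_rot: [-2.154, 2.286, 0.003]
force: [-0.2, 0.5, 0.0]
width: 0.194
g1 dp [ 0.0021 -0.0003  0.0437] rot [-3.100e-03  1.800e-03 -3.139e+00] deg 179.9
g1 dp [ 0.0021 -0.0003  0.0437] rot [0.0012 0.002  0.0025] deg 0.2
```

```bash
python3 -m pendant '[{"dp":[0.002,0,0.02],"rotation":[0,0,0.002],"fingers":1},{"dp":[0.0025,0,0.044],"rotation":[0,0,0.002],"fingers":1},{"dp":[0.0025,0,0.048],"rotation":[0,0,0.002],"fingers":1},{"dp":[0.0025,0,0.048],"rotation":[0,0,0.002],"fingers":1},{"dp":[0.0025,0,0.048],"rotation":[0,0,0.002],"fingers":1}]'; python3 -c "
from h import *
plan((.5875,-.0791,.175),-.062,'g1')
for n in('side','top'):
    cv2.imwrite('pics/%s4.png'%n,arm.get_image(n))
crop('pics/side4.png','pics/g1.png',250,120,100,90,7)
crop('pics/top4.png','pics/g2.png',270,150,140,90,5)"
```

```text
clock: 7.28
position: [0.5878, -0.0791, 0.1718]
ee_rot: [-2.151, 2.287, 0.002]
force: [0.2, 0.2, -1.9]
width: 0.194
g1 dp [ 0.      0.0003 -0.0032] rot [-3.2000e-03 -7.0000e-04 -3.1406e+00] deg 179.9
g1 dp [ 0.      0.0003 -0.0032] rot [-0.0004  0.002   0.001 ] deg 0.1
```

View pics/g1.png

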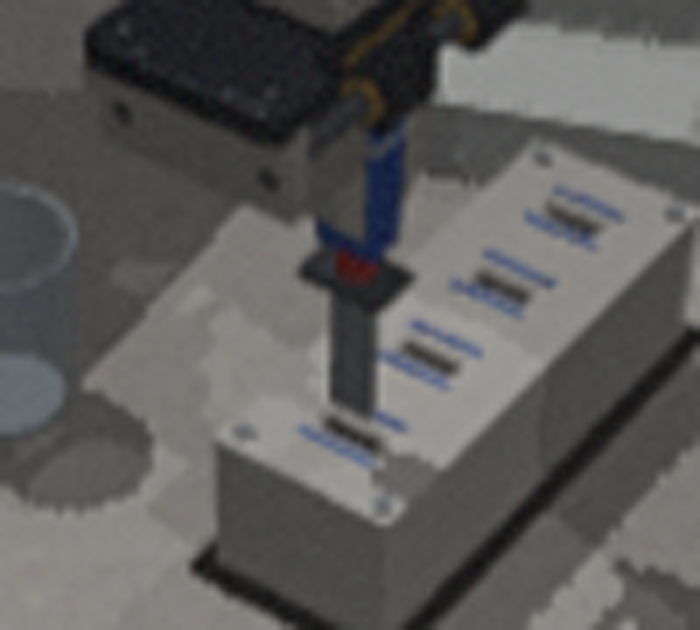

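View pics/g2.png

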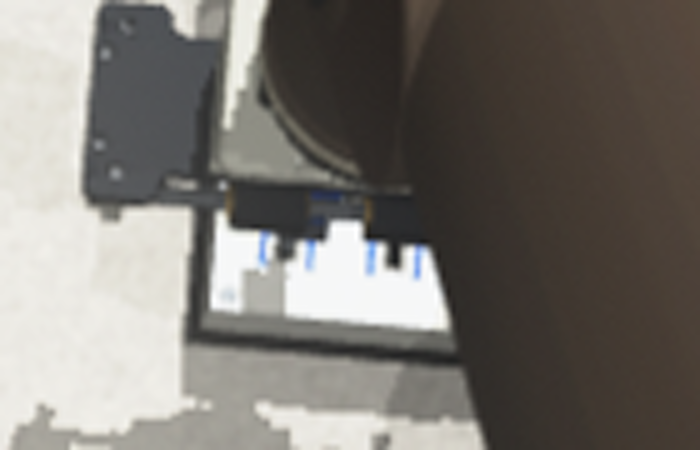

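```bash
python3 -c "
from h import *
for c in((330,402),(375,416),(353,409)):
    uv=(np.array(c)+.5)/7-.5+[250,120]; print(uv,onplane('side',uv,.0818).round(4),onplane('side',uv,.080).round(4))
# expected: tip at side-cam slot xy
for dx in(-.009,.009):
  print(proj('side',(.5849+dx,-.0774-.062*dx,.0818)))
"
```

```text
[296.71428571 177.        ] [ 0.5938 -0.0767  0.0818] [ 0.5949 -0.0784  0.08  ]
[303.14285714 179.        ] [ 0.5764 -0.0791  0.0818] [ 0.5774 -0.0808  0.08  ]
[300. 178.] [ 0.585  -0.078   0.0818] [ 0.586  -0.0797  0.08  ]
[302.8568663  179.60376563]
[296.95879995 176.70380257]
```

In the side view the blade tip lands at (0.585, −0.078), against the slot at (0.585, −0.077), and its width measures 17.5 mm. Aligned to within the pixel limit. I'll lower gently until the tip is about 4 mm below the mouth and check the force.

```bash
python3 -m pendant '[{"dp":[0,0,0.006],"rotation":[0,0,0],"fingers":1},{"dp":[0,0,0.010],"rotation":[0,0,0],"fingers":1},{"dp":[0,0,0.013],"rotation":[0,0,0],"fingers":1},{"dp":[0,0,0.015],"rotation":[0,0,0],"fingers":1},{"dp":[0,0,0.015],"rotation":[0,0,0],"fingers":1}]'; python3 -c "
from h import *
cv2.imwrite('pics/side5.png',arm.get_image('side'))
print(arm.observe()['force'],arm.observe()['position'])
crop('pics/side5.png','pics/g5.png',250,120,100,90,7)"
```

```text
clock: 8.0
position: [0.5875, -0.0793, 0.1564]
ee_rot: [-2.151, 2.288, 0.002]
force: [-0.3, -0.7, -1.0]
width: 0.196
[ 0.14695933  0.40897497 -0.99309715] [ 0.58766675 -0.07930382  0.15653783]
```

View pics/g5.png

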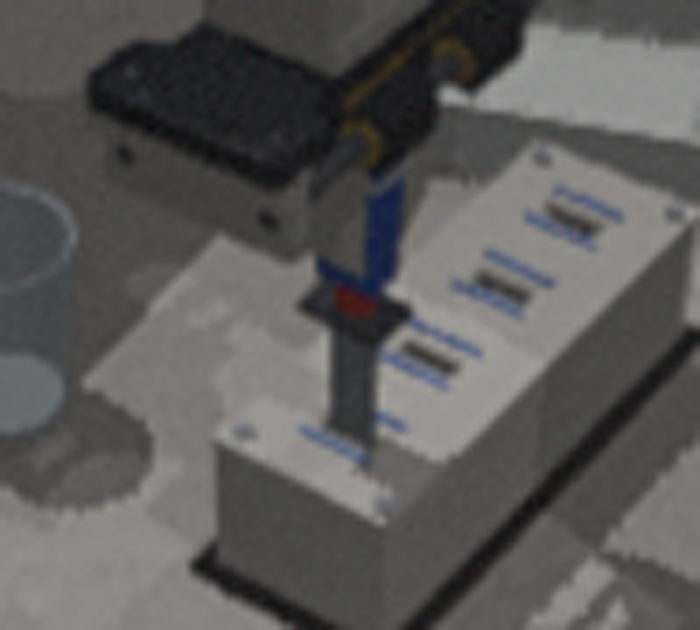

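No resistance at about 3.5 mm depth, so the blade is in the mouth. Next I'll feel downward in small steps.

```bash
python3 -m pendant '[{"dp":[0,0,0.002],"rotation":[0,0,0],"fingers":1},{"dp":[0,0,0.004],"rotation":[0,0,0],"fingers":1},{"dp":[0,0,0.004],"rotation":[0,0,0],"fingers":1}]'
python3 -m pendant '[{"dp":[0,0,0.002],"rotation":[0,0,0],"fingers":1},{"dp":[0,0,0.003],"rotation":[0,0,0],"fingers":1},{"dp":[0,0,0.003],"rotation":[0,0,0],"fingers":1}]'
```

```text
clock: 8.43
position: [0.5875, -0.0793, 0.1523]
ee_rot: [-2.151, 2.288, 0.002]
force: [-0.3, 0.1, -1.2]
width: 0.196
clock: 8.8
position: [0.5874, -0.0793, 0.1492]
ee_rot: [-2.152, 2.288, 0.003]
force: [-0.6, 1.0, -1.0]
width: 0.194
```

```bash
python3 -m pendant '[{"dp":[0,0,0.001],"rotation":[0,0,0],"fingers":1},{"dp":[0,0,0.002],"rotation":[0,0,0],"fingers":1},{"dp":[0,0,0.002],"rotation":[0,0,0],"fingers":1}]'
```

```text
clock: 9.18
position: [0.5874, -0.0793, 0.1471]
ee_rot: [-2.152, 2.288, 0.003]
force: [-0.3, 0.2, -0.6]
width: 0.195
```

```bash
python3 -m pendant '[{"dp":[0,0,0.001],"rotation":[0,0,0],"fingers":1},{"dp":[0,0,0.003],"rotation":[0,0,0],"fingers":1},{"dp":[0,0,0.003],"rotation":[0,0,0],"fingers":1}]'
python3 -m pendant '[{"dp":[0,0,0.001],"rotation":[0,0,0],"fingers":1},{"dp":[0,0,0.002],"rotation":[0,0,0],"fingers":1},{"dp":[0,0,0.002],"rotation":[0,0,0],"fingers":1}]'
```

```text
clock: 9.55
position: [0.5876, -0.0793, 0.1444]
ee_rot: [-2.151, 2.288, 0.002]
force: [-1.0, -0.2, 4.4]
width: 0.195
clock: 9.93
position: [0.5877, -0.0793, 0.1426]
ee_rot: [-2.151, 2.288, 0.002]
force: [-1.9, -0.1, 6.3]
width: 0.195
```

```bash
python3 -m pendant '[{"dp":[0,0,0.001],"rotation":[0,0,0],"fingers":1},{"dp":[0,0,0.002],"rotation":[0,0,0],"fingers":1},{"dp":[0,0,0.002],"rotation":[0,0,0],"fingers":1}]'; python3 -c "
from h import *
plan((.5844,-.1290,.172),-.062,'g2')"
```

```text
clock: 10.3
position: [0.5877, -0.0793, 0.141]
ee_rot: [-2.151, 2.287, 0.001]
force: [-1.8, 1.1, 8.0]
width: 0.195
g2 dp [ 0.0498  0.0003 -0.0311] rot [-2.700e-03 -7.000e-04 -3.141e+00] deg 180.0
g2 dp [ 0.0498  0.0003 -0.0311] rot [-0.0004  0.0017  0.0006] deg 0.1
```

Guide A stops dead at about 15 mm: the force rises 1 N/mm to about 9 N. So it's clogged. Lifting out and moving to guide B, exactly 50 mm along tool x.

```bash
python3 -m pendant '[{"dp":[0,0,-0.015],"rotation":[0,0,0],"fingers":1},{"dp":[0,0,-0.031],"rotation":[0,0,0],"fingers":1},{"dp":[0,0,-0.033],"rotation":[0,0,0],"fingers":1},{"dp":[0.025,0,-0.033],"rotation":[0,0,0],"fingers":1},{"dp":[0.05,0,-0.033],"rotation":[0,0,0],"fingers":1},{"dp":[0.05,0,-0.033],"rotation":[0,0,0],"fingers":1},{"dp":[0.05,0,-0.033],"rotation":[0,0,0],"fingers":1}]'; python3 -c "
from h import *
plan((.5844,-.1290,.156),-.062,'g2')
cv2.imwrite('pics/side6.png',arm.get_image('side'))
crop('pics/side6.png','pics/g6.png',250,110,100,90,7)"
```

```text
clock: 11.18
position: [0.5846, -0.1285, 0.1738]
ee_rot: [-2.151, 2.287, 0.002]
force: [-0.2, 0.6, -1.2]
width: 0.193
g2 dp [0.0005 0.0001 0.0178] rot [-3.7000e-03 -3.0000e-04 -3.1407e+00] deg 179.9
g2 dp [0.0005 0.0001 0.0178] rot [-0.0002  0.0024  0.0009] deg 0.1
```

View pics/g6.png

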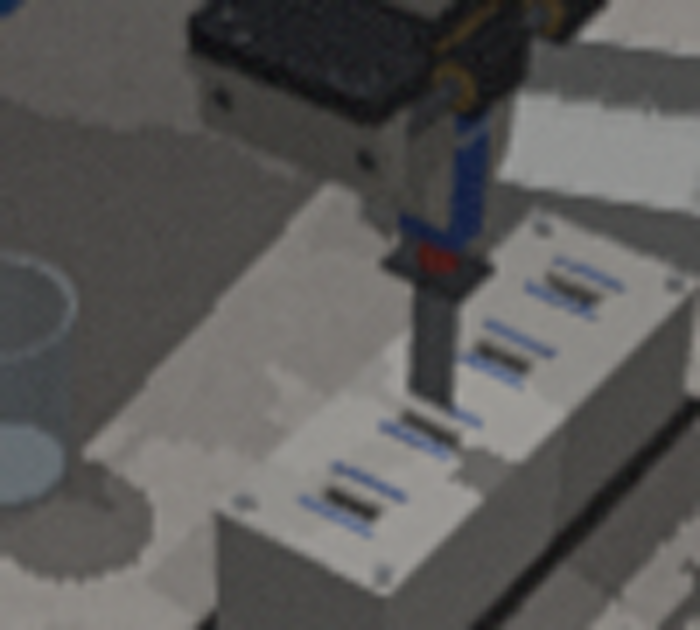

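The blade tip at crop (432,402) is just behind and above slot B at (430,430), the same picture as at A. Going in.

```bash
python3 -m pendant '[{"dp":[0.0005,0,0.007],"rotation":[0,0,0],"fingers":1},{"dp":[0.0005,0,0.012],"rotation":[0,0,0],"fingers":1},{"dp":[0.0005,0,0.016],"rotation":[0,0,0],"fingers":1},{"dp":[0.0005,0,0.018],"rotation":[0,0,0],"fingers":1},{"dp":[0.0005,0,0.018],"rotation":[0,0,0],"fingers":1}]'
python3 -m pendant '[{"dp":[0,0,0.002],"rotation":[0,0,0],"fingers":1},{"dp":[0,0,0.004],"rotation":[0,0,0],"fingers":1},{"dp":[0,0,0.004],"rotation":[0,0,0],"fingers":1}]'
```

```text
clock: 11.85
position: [0.5848, -0.1281, 0.1563]
ee_rot: [-2.152, 2.285, 0.002]
force: [-2.2, 1.0, 6.5]
width: 0.187
clock: 12.22
position: [0.5849, -0.128, 0.1531]
ee_rot: [-2.152, 2.285, 0.001]
force: [-3.8, 1.5, 9.6]
width: 0.196
```

```bash
python3 -m pendant '[{"dp":[0,0,0.002],"rotation":[0,0,0],"fingers":1},{"dp":[0,0,0.003],"rotation":[0,0,0],"fingers":1},{"dp":[0,0,0.003],"rotation":[0,0,0],"fingers":1}]'
python3 -m pendant '[{"dp":[0,0,0.001],"rotation":[0,0,0],"fingers":1},{"dp":[0,0,0.002],"rotation":[0,0,0],"fingers":1},{"dp":[0,0,0.002],"rotation":[0,0,0],"fingers":1}]'
```

```text
clock: 12.6
position: [0.5849, -0.128, 0.1511]
ee_rot: [-2.152, 2.285, 0.0]
force: [-4.0, 0.6, 11.6]
width: 0.188
clock: 12.98
position: [0.585, -0.1279, 0.1503]
ee_rot: [-2.152, 2.285, -0.001]
force: [-4.7, 0.6, 11.9]
width: 0.194
```

Force came up as early as about 3 mm, so the blade is on the rim rather than in the slot. Backing off at once.

```bash
python3 -m pendant '[{"dp":[0,0,-0.008],"rotation":[0,0,0],"fingers":1},{"dp":[0,0,-0.014],"rotation":[0,0,0],"fingers":1},{"dp":[0,0,-0.014],"rotation":[0,0,0],"fingers":1}]'; python3 -c "
from h import *
plan((.5844,-.1290,.156),-.062,'g2')
cv2.imwrite('pics/side7.png',arm.get_image('side'))
cv2.imwrite('pics/top7.png',arm.get_image('top'))
crop('pics/side7.png','pics/g7.png',270,110,75,70,9)"
```

```text
clock: 13.35
position: [0.5852, -0.128, 0.1644]
ee_rot: [-2.152, 2.285, -0.001]
force: [0.5, -0.9, -1.7]
width: 0.195
g2 dp [0.0011 0.0008 0.0084] rot [-2.6000e-03 -4.4000e-03 -3.1397e+00] deg 179.9
g2 dp [0.0011 0.0008 0.0084] rot [-0.0028  0.0016  0.0019] deg 0.2
```

View pics/g7.png

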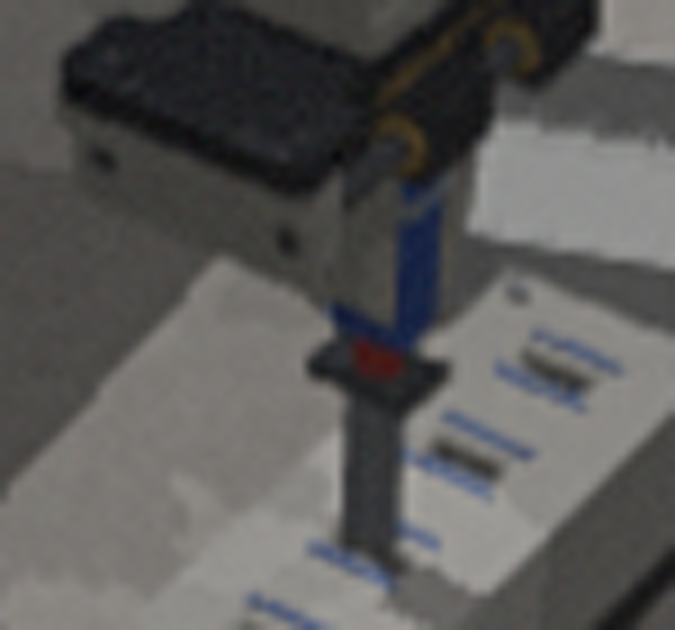

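View pics/top7.png

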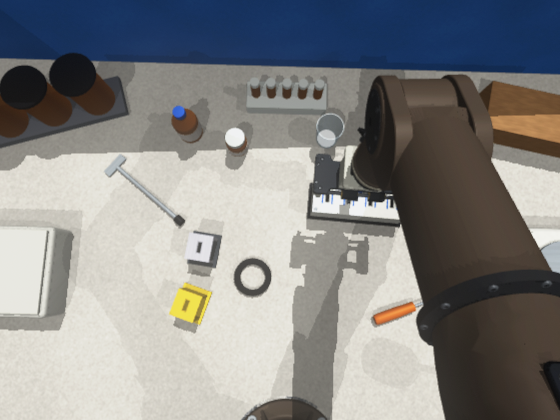

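```bash
python3 -c "
from h import *
for f,p in(('side4',(.5878,-.0791,.1718)),('side6',(.5846,-.1285,.1738)),('side7',(.5852,-.1280,.1644))):
    g=cv2.cvtColor(cv2.imread(f'pics/{f}.png'),cv2.COLOR_BGR2GRAY)
    t=proj('side',(p[0]-.001-.002,p[1]+.001,p[2]-.090)); print(f,'expected tip px',t.round(1))
    u,v=int(round(t[0])),int(round(t[1])); print(g[v-6:v+10,u-5:u+7])
"
```

```text
side4 expected tip px [300.1 178. ]
[[148 147  66  49  56  58  52  55  91 158 152 123]
 [142 145  66  53  53  55  56  53  90 157 157 154]
 [152 149  70  53  55  55  53  54  91 154 152 151]
 [149 150  65  52  55  57  52  52  92 154 152 151]
 [141 148  67  50  53  53  54  54  91 155 152 152]
 [138 144  97  72  57  55  51  54  94 156 154 152]
 [135 129 127 106  94  74  56  58  94 141 148 153]
 [128 109  92 108 125 113  91  79  94  97 119 137]
 [132  88  53  67  98 117 125 117 131 118 103  94]
 [125 100  74  45  52  74  99 117 129 141 146 120]
 [103 114 106  90  74  49  56  70  87 118 142 154]
 [129 111 105 116 109  91  77  44  59  95 135 155]
 [142 141 129 110 106 113 110  89  75  96 111 142]
 [144 143 146 143 134 119 108 116 113 120 102 102]
 [144 148 146 147 152 150 134 121 124 135 103 101]
 [149 152 152 152 153 153 152 143 103 100 100 101]]
side6 expected tip px [311.3 166.8]
[[153 150 105  54  51  57  55  54  67 106 110  93]
 [153 151 106  56  53  55  54  53  80 139 152 126]
 [152 149  96  52  54  56  56  54  81 140 158 155]
 [153 150  85  49  51  53  55  51  82 140 155 155]
 [154 1
[... 758 characters left out ...]
 49  54  55  52  61 105 158 155 150]
 [138 123  61  53  55  57  51  60 101 151 157 154]
 [133 106  57  49  54  56  55  58  83 120 139 147]
 [127  95  55  51  58  53  57  57  85 108 109 120]
 [111  89  56  51  55  52  51  69 116 148 133 117]
 [ 90  99  78  82  76  54  47  65 100 129 148 153]
 [117 101  92 106 106  83  57  54  67  99 134 143]
 [145 139 118 101 103 107  77  59  65  87 105 101]
 [143 143 144 142 134 120 104  80  93  99 101 100]
 [142 142 147 149 153 152 134  89  93 102 102 100]
 [146 146 151 152 152 150 133 101  97  98 100 101]
 [152 151 150 151 150 145 125 119 101  98 101  99]
 [153 153 150 148 148 151 151 147 125 120 102  99]
 [135 144 151 150 150 149 151 152 151 149 124 120]]
```

```bash
python3 -c "
from h import *
def line_v(y,z,u,x0=.58):
    a=proj('side',(x0-.009,y+.00056,z));b=proj('side',(x0+.009,y-.00056,z)); return a[1]+(u-a[0])*(b[1]-a[1])/(b[0]-a[0])
for nm,ys,zt,u,x in(('A',-.0774,.0818,300,.585),('B',-.1275,.0838,311,.582)):
  for e in(-.002,-.001,0,.001,.002):
    print(nm,e,(line_v(ys,.07,u,x)-line_v(ys+e+.002,zt,u,x)).round(2),(line_v(ys,.07,u,x)-line_v(ys+e-.002,zt,u,x)).round(2))
K,R,t=cam('side'); print(-R.T@t)
"
```

```text
A -0.002 3.48 4.81
A -0.001 3.15 4.48
A 0 2.82 4.15
A 0.001 2.48 3.82
A 0.002 2.14 3.48
B -0.002 4.13 5.37
B -0.001 3.82 5.06
B 0 3.51 4.75
B 0.001 3.2 4.44
B 0.002 2.88 4.13
[0.22423571 0.53143899 0.73849211]
```

Contact works out at z ≈ 0.070, the block's top face, so the tip missed slot B. I was about 1.2 mm off the equivalent of the A entry, on the +y side. I'll correct that and retry with a shallow touch.

```bash
python3 -m pendant '[{"dp":[0.0018,0.0008,-0.004],"rotation":[-0.003,0.001,0.002],"fingers":1},{"dp":[0.0018,0.0008,-0.004],"rotation":[-0.003,0.001,0.002],"fingers":1},{"dp":[0.0018,0.0008,-0.004],"rotation":[-0.003,0.001,0.002],"fingers":1}]'; python3 -c "
from h import *
plan((.5844,-.1295,.1575),-.062,'g2')"
```

```text
clock: 13.82
position: [0.5839, -0.1298, 0.1677]
ee_rot: [2.151, -2.289, -0.002]
force: [-0.1, 0.8, -1.6]
width: 0.198
g2 dp [-0.0003 -0.0005  0.0102] rot [ 1.3000e-03 -2.2000e-03  3.1414e+00] deg 180.0
g2 dp [-0.0003 -0.0005  0.0102] rot [ 0.0014  0.0008 -0.0002] deg 0.1
```

```bash
python3 -m pendant '[{"dp":[0,-0.0004,0.005],"rotation":[0,0,0],"fingers":1},{"dp":[0,-0.0004,0.009],"rotation":[0,0,0],"fingers":1},{"dp":[0,-0.0004,0.0105],"rotation":[0,0,0],"fingers":1},{"dp":[0,-0.0004,0.0105],"rotation":[0,0,0],"fingers":1}]'
```

```text
clock: 14.32
position: [0.5842, -0.1297, 0.157]
ee_rot: [2.151, -2.289, -0.003]
force: [0.9, -0.3, -1.3]
width: 0.199
```

It's free at 2.7 mm, so this time the blade is inside B. From here I'll read the force after every call.

```bash
python3 -m pendant '[{"dp":[0,0,0.002],"rotation":[0,0,0],"fingers":1},{"dp":[0,0,0.005],"rotation":[0,0,0],"fingers":1},{"dp":[0,0,0.005],"rotation":[0,0,0],"fingers":1}]'
```

```text
clock: 14.7
position: [0.5839, -0.1297, 0.1517]
ee_rot: [2.151, -2.289, -0.004]
force: [-0.1, -0.5, -1.8]
width: 0.196
```

```bash
python3 -m pendant '[{"dp":[0,0,0.001],"rotation":[0,0,0],"fingers":1},{"dp":[0,0,0.003],"rotation":[0,0,0],"fingers":1},{"dp":[0,0,0.003],"rotation":[0,0,0],"fingers":1}]'
```

```text
clock: 15.08
position: [0.5842, -0.1297, 0.1491]
ee_rot: [2.151, -2.289, -0.003]
force: [-1.1, 0.8, 5.9]
width: 0.193
```

```bash
python3 -m pendant '[{"dp":[0,0,0.001],"rotation":[0,0,0],"fingers":1},{"dp":[0,0,0.0015],"rotation":[0,0,0],"fingers":1},{"dp":[0,0,0.0015],"rotation":[0,0,0],"fingers":1}]'
```

```text
clock: 15.45
position: [0.5843, -0.1297, 0.1481]
ee_rot: [2.151, -2.289, -0.002]
force: [-1.9, 0.4, 5.3]
width: 0.193
```

```bash
python3 -m pendant '[{"dp":[0,0,0.001],"rotation":[0,0,0],"fingers":1},{"dp":[0,0,0.002],"rotation":[0,0,0],"fingers":1},{"dp":[0,0,0.002],"rotation":[0,0,0],"fingers":1}]'
```

```text
clock: 15.82
position: [0.5844, -0.1297, 0.1467]
ee_rot: [2.151, -2.289, -0.001]
force: [-2.5, 0.7, 7.6]
width: 0.194
```

```bash
python3 -m pendant '[{"dp":[0,0,0.001],"rotation":[0,0,0],"fingers":1},{"dp":[0,0,0.0015],"rotation":[0,0,0],"fingers":1},{"dp":[0,0,0.0015],"rotation":[0,0,0],"fingers":1}]'; python3 -c "
from h import *
plan((.5813,-.1795,.168),-.062,'g3')"
```

```text
clock: 16.2
position: [0.5844, -0.1297, 0.1459]
ee_rot: [2.151, -2.289, -0.001]
force: [-2.9, 0.5, 8.0]
width: 0.197
g3 dp [ 0.0499 -0.     -0.0221] rot [ 4.0000e-04 -7.0000e-04  3.1414e+00] deg 180.0
g3 dp [ 0.0499 -0.     -0.0221] rot [ 0.0005  0.0002 -0.0002] deg 0.0
```

B stops dead at about 9 mm (over 9 N and still rising), so it's the other clogged guide. On to guide C, 50 mm further.

```bash
python3 -m pendant '[{"dp":[0,0,-0.012],"rotation":[0,0,0],"fingers":1},{"dp":[0,0,-0.024],"rotation":[0,0,0],"fingers":1},{"dp":[0,0,-0.024],"rotation":[0,0,0],"fingers":1},{"dp":[0.025,0,-0.024],"rotation":[0,0,0],"fingers":1},{"dp":[0.0505,0,-0.024],"rotation":[0,0,0],"fingers":1},{"dp":[0.0505,0,-0.024],"rotation":[0,0,0],"fingers":1},{"dp":[0.0505,0,-0.024],"rotation":[0,0,0],"fingers":1},{"dp":[0.0505,0,-0.024],"rotation":[0,0,0],"fingers":1}]'; python3 -c "
from h import *
plan((.5813,-.1799,.157),-.062,'g3')"
```

```text
clock: 17.2
position: [0.5814, -0.1789, 0.1698]
ee_rot: [-2.153, 2.288, 0.002]
force: [-0.1, 0.0, 0.3]
width: 0.193
g3 dp [0.001  0.     0.0128] rot [-1.3000e-03  8.0000e-04 -3.1402e+00] deg 179.9
g3 dp [0.001  0.     0.0128] rot [0.0005 0.0009 0.0014] deg 0.1
```

```bash
python3 -m pendant '[{"dp":[0.0014,0,0],"rotation":[0,0,0.001],"fingers":1},{"dp":[0.0014,0,0.001],"rotation":[0,0,0.001],"fingers":1},{"dp":[0.0014,0,0.006],"rotation":[0,0,0.001],"fingers":1},{"dp":[0.0014,0,0.011],"rotation":[0,0,0.001],"fingers":1},{"dp":[0.0014,0,0.0125],"rotation":[0,0,0.001],"fingers":1},{"dp":[0.0014,0,0.0125],"rotation":[0,0,0.001],"fingers":1}]'
```

```text
clock: 17.95
position: [0.5812, -0.1802, 0.1571]
ee_rot: [-2.152, 2.289, 0.002]
force: [-0.7, -0.4, -0.4]
width: 0.196
```

Free at 2.6 mm, so it's in slot C. Continuing.

```bash
python3 -m pendant '[{"dp":[0,0,0.002],"rotation":[0,0,0],"fingers":1},{"dp":[0,0,0.005],"rotation":[0,0,0],"fingers":1},{"dp":[0,0,0.005],"rotation":[0,0,0],"fingers":1}]'
```

```text
clock: 18.32
position: [0.581, -0.1802, 0.1518]
ee_rot: [2.152, -2.289, -0.003]
force: [-0.3, -0.4, -1.4]
width: 0.193
```

```bash
python3 -m pendant '[{"dp":[0,0,0.001],"rotation":[0,0,0],"fingers":1},{"dp":[0,0,0.003],"rotation":[0,0,0],"fingers":1},{"dp":[0,0,0.003],"rotation":[0,0,0],"fingers":1}]'
```

```text
clock: 18.7
position: [0.5809, -0.1802, 0.1486]
ee_rot: [2.152, -2.289, -0.003]
force: [-0.5, 0.4, -1.9]
width: 0.193
```

```bash
python3 -m pendant '[{"dp":[0,0,0.001],"rotation":[0,0,0],"fingers":1},{"dp":[0,0,0.003],"rotation":[0,0,0],"fingers":1},{"dp":[0,0,0.003],"rotation":[0,0,0],"fingers":1}]'
```

```text
clock: 19.08
position: [0.5807, -0.1802, 0.1454]
ee_rot: [2.152, -2.288, -0.004]
force: [0.3, 0.5, -0.9]
width: 0.194
```

```bash
python3 -m pendant '[{"dp":[0,0,0.002],"rotation":[0,0,0],"fingers":1},{"dp":[0,0,0.004],"rotation":[0,0,0],"fingers":1},{"dp":[0,0,0.004],"rotation":[0,0,0],"fingers":1}]'
```

```text
clock: 19.45
position: [0.5806, -0.1801, 0.1412]
ee_rot: [2.151, -2.288, -0.004]
force: [0.2, -0.0, -1.5]
width: 0.192
```

```bash
python3 -m pendant '[{"dp":[0,0,0.002],"rotation":[0,0,0],"fingers":1},{"dp":[0,0,0.004],"rotation":[0,0,0],"fingers":1},{"dp":[0,0,0.004],"rotation":[0,0,0],"fingers":1}]'; python3 -c "
from h import *
plan((.5782,-.2300,.168),-.062,'g4')"
```

```text
clock: 19.82
position: [0.5804, -0.1801, 0.1369]
ee_rot: [2.151, -2.288, -0.005]
force: [-0.4, 0.6, -0.6]
width: 0.19
g4 dp [ 0.0499 -0.0008 -0.0312] rot [-2.0000e-03  4.5000e-03 -3.1412e+00] deg 180.0
g4 dp [ 0.0499 -0.0008 -0.0312] rot [0.0029 0.0013 0.0004] deg 0.2
```

C runs free to 23 mm with no drag at all, so it's the worn one. That leaves D as the good guide by elimination, and I'll check it by feel.

```bash
python3 -m pendant '[{"dp":[0,0,-0.015],"rotation":[0,0,0],"fingers":1},{"dp":[0,0,-0.03],"rotation":[0.002,0.001,0],"fingers":1},{"dp":[0,0,-0.033],"rotation":[0.002,0.001,0],"fingers":1},{"dp":[0,0,-0.033],"rotation":[0.002,0.001,0],"fingers":1},{"dp":[0.025,-0.0005,-0.033],"rotation":[0.002,0.001,0],"fingers":1},{"dp":[0.0505,-0.0008,-0.033],"rotation":[0.002,0.001,0],"fingers":1},{"dp":[0.0505,-0.0008,-0.033],"rotation":[0.002,0.001,0],"fingers":1},{"dp":[0.0505,-0.0008,-0.033],"rotation":[0.002,0.001,0],"fingers":1},{"dp":[0.0505,-0.0008,-0.033],"rotation":[0.002,0.001,0],"fingers":1}]'; python3 -c "
from h import *
plan((.5782,-.2299,.157),-.062,'g4')"
```

```text
clock: 20.95
position: [0.5783, -0.2293, 0.1697]
ee_rot: [-2.154, 2.287, 0.002]
force: [-0.1, -1.5, -1.3]
width: 0.19
g4 dp [0.0006 0.0001 0.0127] rot [-1.5000e-03  1.5000e-03 -3.1397e+00] deg 179.9
g4 dp [0.0006 0.0001 0.0127] rot [0.001  0.0009 0.0019] deg 0.1
```

```bash
python3 -m pendant '[{"dp":[0.0008,0,0],"rotation":[0,0,0.002],"fingers":1},{"dp":[0.0008,0,0.001],"rotation":[0,0,0.002],"fingers":1},{"dp":[0.0008,0,0.006],"rotation":[0,0,0.002],"fingers":1},{"dp":[0.0008,0,0.011],"rotation":[0,0,0.002],"fingers":1},{"dp":[0.0008,0,0.0125],"rotation":[0,0,0.002],"fingers":1},{"dp":[0.0008,0,0.0125],"rotation":[0,0,0.002],"fingers":1}]'
```

```text
clock: 21.7
position: [0.5782, -0.2301, 0.157]
ee_rot: [2.151, -2.289, -0.003]
force: [0.8, -0.0, -1.3]
width: 0.189
```

```bash
python3 -m pendant '[{"dp":[0,0,0.002],"rotation":[0,0,0],"fingers":1},{"dp":[0,0,0.005],"rotation":[0,0,0],"fingers":1},{"dp":[0,0,0.005],"rotation":[0,0,0],"fingers":1}]'
```

```text
clock: 22.08
position: [0.578, -0.2301, 0.1517]
ee_rot: [2.151, -2.289, -0.003]
force: [0.8, -0.1, -0.7]
width: 0.196
```

```bash
python3 -m pendant '[{"dp":[0,0,0.002],"rotation":[0,0,0],"fingers":1},{"dp":[0,0,0.004],"rotation":[0,0,0],"fingers":1},{"dp":[0,0,0.004],"rotation":[0,0,0],"fingers":1}]'
```

```text
clock: 22.45
position: [0.5778, -0.23, 0.1475]
ee_rot: [2.151, -2.289, -0.004]
force: [-0.7, 1.0, -1.0]
width: 0.194
```

```bash
python3 -m pendant '[{"dp":[0,0,0.001],"rotation":[0,0,0],"fingers":1},{"dp":[0,0,0.002],"rotation":[0,0,0],"fingers":1},{"dp":[0,0,0.002],"rotation":[0,0,0],"fingers":1}]'
```

```text
clock: 22.82
position: [0.5778, -0.2302, 0.1455]
ee_rot: [2.151, -2.289, -0.004]
force: [0.3, -1.6, -1.2]
width: 0.195
```

No standing force at 14 mm in D either. Drag may only show while sliding, so I'll read the force at the end of a moving row.

```bash
python3 -m pendant '[{"dp":[0,0,0.0015],"rotation":[0,0,0],"fingers":1},{"dp":[0,0,0.003],"rotation":[0,0,0],"fingers":1}]'
```

```text
clock: 23.08
position: [0.5781, -0.2304, 0.1429]
ee_rot: [2.151, -2.289, -0.002]
force: [-1.0, -0.4, 4.1]
width: 0.192
```

```bash
python3 -m pendant '[{"dp":[0,0,0.002],"rotation":[0,0,0],"fingers":1},{"dp":[0,0,0.004],"rotation":[0,0,0],"fingers":1}]'
```

```text
clock: 23.32
position: [0.5786, -0.2303, 0.1393]
ee_rot: [-2.151, 2.289, 0.001]
force: [-0.3, 0.1, 5.5]
width: 0.193
```

```bash
python3 -m pendant '[{"dp":[0,0,0.002],"rotation":[0,0,0],"fingers":1},{"dp":[0,0,0.004],"rotation":[0,0,0],"fingers":1}]'
```

```text
clock: 23.58
position: [0.5789, -0.2302, 0.1355]
ee_rot: [-2.151, 2.289, 0.0]
force: [0.4, -0.3, 3.4]
width: 0.193
```

Now there's a light, steady drag of about 4–6 N that doesn't build over 8 mm of travel. D is the good guide. I'll slide on to about half the blade.

```bash
python3 -m pendant '[{"dp":[0,0,0.002],"rotation":[0,0,0],"fingers":1},{"dp":[0,0,0.004],"rotation":[0,0,0],"fingers":1},{"dp":[0,0,0.006],"rotation":[0,0,0],"fingers":1}]'
```

```text
clock: 23.95
position: [0.579, -0.2301, 0.1293]
ee_rot: [-2.151, 2.289, 0.0]
force: [-1.1, 0.3, 2.5]
width: 0.192
```

```bash
python3 -m pendant '[{"dp":[0,0,0.002],"rotation":[0,0,0],"fingers":1},{"dp":[0,0,0.0035],"rotation":[0,0,0],"fingers":1},{"dp":[0,0,0.0035],"rotation":[0,0,0],"fingers":1}]'; python3 -c "
from h import *
cv2.imwrite('pics/side8.png',arm.get_image('side'))
crop('pics/side8.png','pics/g8.png',280,90,90,85,7)"
```

```text
clock: 24.32
position: [0.5789, -0.2301, 0.1255]
ee_rot: [-2.151, 2.289, 0.001]
force: [1.4, -0.6, -0.1]
width: 0.194
```

View pics/g8.png

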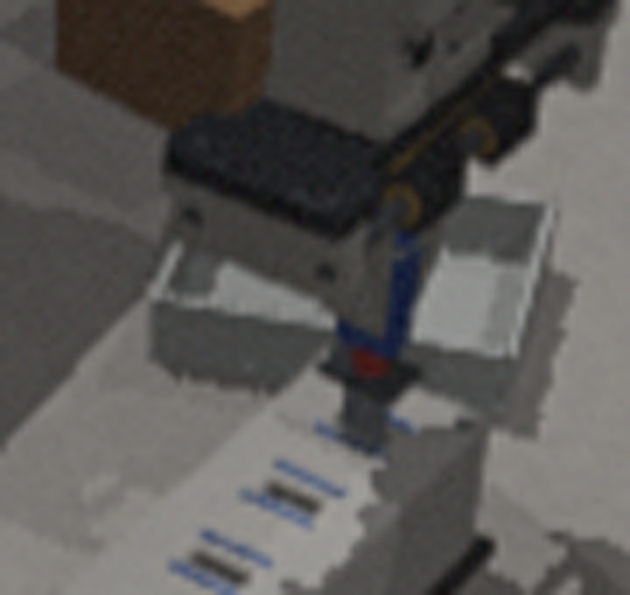

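The blade is about half in at slot D, upright, with the red band fully showing. I'll let go and see whether it stays, which is the real test.

```bash
python3 -m pendant '[{"dp":[0,0,0],"rotation":[0,0,0],"fingers":0.4},{"dp":[0,0,0],"rotation":[0,0,0],"fingers":0.2},{"dp":[0,0,0],"rotation":[0,0,0],"fingers":0},{"dp":[0,0,0],"rotation":[0,0,0],"fingers":0},{"dp":[0,0,0],"rotation":[0,0,0],"fingers":0}]'; python3 -c "
from h import *
cv2.imwrite('pics/side9.png',arm.get_image('side'))
crop('pics/side9.png','pics/g9.png',280,90,90,85,7)"
```

```text
clock: 25.0
position: [0.5789, -0.2301, 0.1255]
ee_rot: [-2.151, 2.289, 0.001]
force: [-0.0, -0.8, -0.1]
width: 0.499
```

View pics/g9.png

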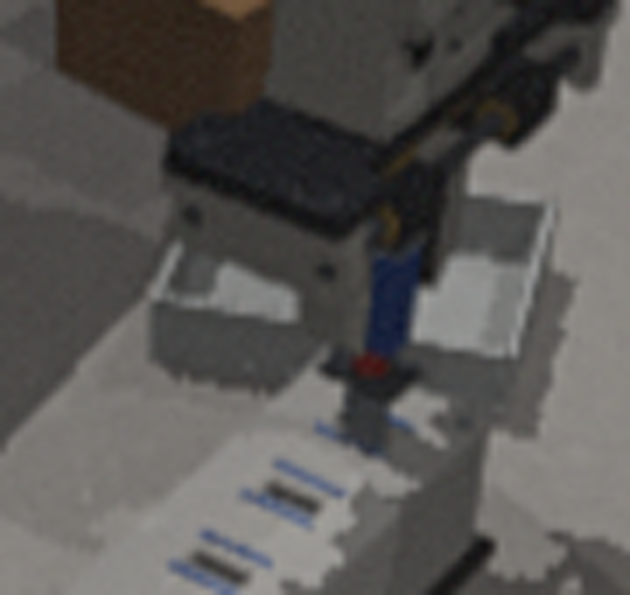

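It held: the shoulder is still at crop (370,380), exactly where it was before. Retreating straight up, with the fingers clear of the handle.

```bash
python3 -m pendant '[{"dp":[0,0,-0.015],"rotation":[0,0,0],"fingers":-0.1},{"dp":[0,0,-0.035],"rotation":[0,0,0],"fingers":-0.1},{"dp":[0,0,-0.06],"rotation":[0,0,0],"fingers":-0.1},{"dp":[0,0,-0.09],"rotation":[0,0,0],"fingers":-0.1},{"dp":[0,0,-0.12],"rotation":[0,0,0],"fingers":-0.1},{"dp":[0,0.04,-0.13],"rotation":[0,0,0],"fingers":-0.1},{"dp":[0,0.09,-0.13],"rotation":[0,0,0],"fingers":-0.1},{"dp":[0,0.14,-0.13],"rotation":[0,0,0],"fingers":-0.1},{"dp":[0,0.14,-0.13],"rotation":[0,0,0],"fingers":-0.1},{"dp":[0,0.14,-0.13],"rotation":[0,0,0],"fingers":-0.1}]'; python3 -c "
from h import *
for n in('side','top'): cv2.imwrite('pics/%sA.png'%n,arm.get_image(n))
crop('pics/sideA.png','pics/gA.png',280,90,90,85,7)"
```

```text
clock: 26.3
position: [0.4399, -0.2216, 0.2567]
ee_rot: [-2.15, 2.288, -0.003]
force: [-0.6, 0.1, -0.2]
width: 0.551
```

View pics/gA.png

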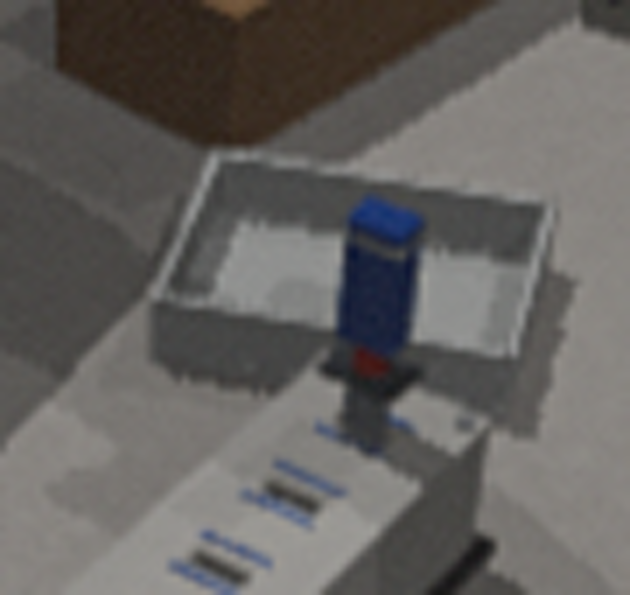

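View pics/topA.png

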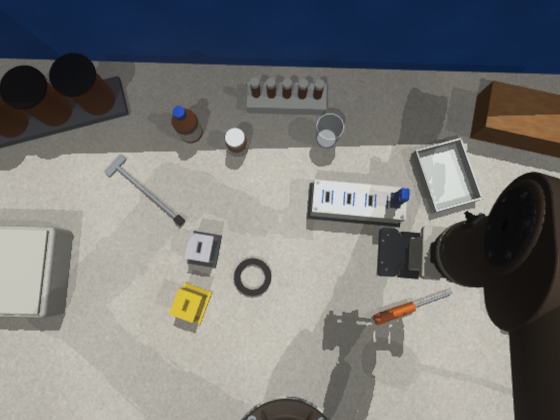

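The gauge stands alone and the bystanders are where they were. One last depth check from the handle top in both views.

```bash
python3 - <<'E'
from h import *
P={}
for n,(x0,y0),th in(("side",(325,112),120),("top",(390,180),150)):
    im=cv2.imread(f"pics/{n}A.png")
    c=cv2.resize(im[y0:y0+30,x0:x0+30],None,fx=8,fy=8,interpolation=cv2.INTER_CUBIC).astype(int)
    m=((c[...,0]-c[...,2]>70)&(c[...,0]>th)).astype(np.uint8)
    N,_,st,ce=cv2.connectedComponentsWithStats(m); i=1+st[1:,4].argmax()
    P[n]=(ce[i]+.5)/8-.5+[x0,y0]; print(n,P[n],st[i])
X,g=tri(P["side"],P["top"]); print("top centre",X.round(4),"gap",g.round(4),"tip depth mm",((.07-(X[2]-.133))*1000).round(1))
print("handle-top on z=.169", onplane("side",P["side"],.169).round(4),onplane("top",P["top"],.169).round(4),"slot D side/top (.5754,-.2264) (.5792,-.2297)")
E
```

```text
Traceback (most recent call last):
ValueError: attempt to get argmax of an empty sequence
```

```bash
python3 - <<'E'
from h import *
P={}
for n,(x0,y0),th in(("side",(325,112),100),("top",(392,180),120)):
    im=cv2.imread(f"pics/{n}A.png")
    c=cv2.resize(im[y0:y0+30,x0:x0+30],None,fx=8,fy=8,interpolation=cv2.INTER_CUBIC).astype(int)
    m=((c[...,0]-c[...,2]>60)&(c[...,0]>th)).astype(np.uint8)
    N,_,st,ce=cv2.connectedComponentsWithStats(m)
    if N<2: print(n,c[...,0].max(),(c[...,0]-c[...,2]).max()); continue
    i=1+st[1:,4].argmax()
    P[n]=(ce[i]+.5)/8-.5+[x0,y0]; print(n,P[n],st[i])
X,g=tri(P["side"],P["top"]); print("top centre",X.round(4),"gap",g.round(4),"tip depth mm",((.07-(X[2]-.133))*1000).round(1))
print("handle-top on z=.169", onplane("side",P["side"],.169).round(4),onplane("top",P["top"],.169).round(4),"slot D side/top (.5754,-.2264) (.5792,-.2297)")
E
```

```text
side [334.60106877 120.51425031] [  45   52   72   40 1614]
top [404.88994539 193.4872151 ] [  76   64   63   97 5265]
top centre [ 0.5788 -0.2313  0.1652] gap 0.0023 tip depth mm 37.8
handle-top on z=.169 [ 0.5753 -0.2264  0.169 ] [ 0.579  -0.2296  0.169 ] slot D side/top (.5754,-.2264) (.5792,-.2297)
```

On the z = 0.169 plane (34 mm depth) the handle top matches slot D's position in both views, so the gauge is upright and in the window. Handing in.

```bash
python3 -c "
from cell import arm
print(arm.sign_off())"
```

```text
the job is handed in; nothing more can be done
None
```

The blue gauge is standing by itself, let go, in the fourth guide (the lowest-y end of the block), with about half its blade in. I signed off at about 26 s of the allowed 54 s.

**What I felt in each guide, from the high-y end of the block:**

| Guide | Result |
|---|---|
| First | Stopped dead at about 14–15 mm; clogged |
| Second | Stopped dead at about 8–9 mm; clogged |
| Third | No force down to 23 mm; taken as the worn one |
| Fourth | 4–6 N while sliding, not building over 8 mm; the good one |

**Last checks:** The gauge did not drop when I opened the fingers. Its handle top lines up with the slot within 0.2 mm in both views, assuming 34 mm depth. The arm is well clear, and the bystanders look unmoved in the top view.

**Things that went wrong or disagreed:**
- **Missed entry:** My first try at the second guide landed on the block's top face, about 1 mm off. The push reached roughly 13 N (about 9 mm of neck travel, close to the 10 mm limit) before I backed off and realigned.
- **Depth:** The arm position gives 34 mm, but triangulating the two cameras gives 38 mm. They have a constant offset of about 3 mm; both figures are inside the 22–48 mm window.
- **Drag in the fourth guide:** It read zero at 14 mm with the arm held still and only appeared while sliding. I read the third guide only with the arm held still, so calling it worn is less certain. That the fourth guide held the gauge is what settled it.

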